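# Lay out the spares for a suitcase repair

### The arm

A 6-joint arm with a two-finger parallel gripper is mounted at the origin on the work surface. World frame = base frame: x ahead of the robot, y to its left, z up, the work surface at z = 0. Lengths are in m, angles in rad, forces in N, time in s.
With the tool pointing down it reaches from about 0.25 to 0.775 m from the base axis. Payload 4 kg.
Tool frame: the origin (TCP) lies midway between the tips of the shut fingers; the grasp point (between the pads) lies 19 mm behind it; z points along the fingers, y is the direction in which the jaws open and shut (so a half turn about z gives the same grasp; the last joint's range is limited). The gripper opens to 94 mm and grips with 3 to 60 N. Pads are 16 mm wide; open, the fingers measure 119 mm over their backs; the gripper's body (75 mm by 177 mm) begins 78 mm behind the grasp point.
Start: joints at [-1.408, 0.087, 1.371, -0, 1.684, -0.103], TCP at [0.144, -0.531, 0.206] pointing down, gripper open.
Joint ranges: [-3.1, 3.1], [-0.76, 2.03], [0.27, 2.55], [-1.08, 4.22], [0.17, 2.65], [-2.57, 2.57]. Speed limits (rad/s): [2.79, 2.79, 3.14, 3.14, 3.14, 3.14].

### API

Orientations are given as [roll, pitch, yaw] about the fixed x, y, z axes, in that order (R = Rz(yaw) Ry(pitch) Rx(roll)).
In Python, from bench import sensors, camera, camera_model, ticket gives the robot as it stands.
- The arm moves only by the shell command python3 -m creep 'ROWS' [OPENING] [FORCE]. ROWS is a JSON object of lists of equal length, an entry for each row: "offset": the shift along the tool's x, y, z in mm, a list of three; "twist": the turn, a rotation vector about the tool's x, y, z in degrees, a list of three. A call has exactly 10 rows; each row shifts and turns the commanded pose from where the row before left it, along the tool's axes as they then stand; what a row does not reach is not made up. A row lasts 1/8 s, in which the tool goes at most 62.5 mm and 10.7 degrees, less where a joint would pass 70% of its speed; a pose out of reach is approached as far as the arm can. A call with a gripper value outside its range is refused whole. OPENING is the gripper's target within -1 to 1 (shut at 1, half-way at 0, fully open at -1), set as the call begins (- or left out, the last holds). The fingers move at their own pace and stop on an object; FORCE is the grip in N (left out, the last holds). Time passes only in rows, so rows that do not move let the fingers close, or fill a call up. It gives the time, the measured TCP pose, the force and the opening at its end, in the units of the state.
- sensors.read_state(): the state, without advancing time (a new reading comes with each control period).
- camera(name): name is "scene" or "top"; returns the picture (480x640x3 uint8, red, green, blue); there is no depth.
- camera_model(name): a dict with "fx", "fy", "cx", "cy" (pixels), "extrinsics" (4x4, takes a point from world to camera coordinates). Camera axes: x right, y down, z forward; pixel columns grow to the right and rows downward; lengths in m; the calibration is good to about 2 mm. A picture is of the moment at which its call begins. camera_model takes no time and is no camera call.
- ticket.finish_job(): hands the job in, once; it reports no verdict.
The state is a dict: "time": time; "joints": joint angles; "dq": joint speeds; "effort": joint torques, N m; "eef_pos": TCP position; "ee_rot": TCP orientation; "wrist_force": force on the tool from outside, world axes, zero at the start; "ft_torque": the same for the moment, N m; "width": finger opening in m.
Only numpy, scipy, OpenCV 4.12 (cv2) and the standard library are available. Lean on these libraries where they do the work, as an engineer would, in place of code of your own. Each camera call takes 0.05 s, during which the arm holds its last target.

### The job

Collect the spares for a suitcase repair into the blue tray, standing as they stand now, each flat on the floor of its own compartment: the longer handle in the long compartment, and in the row of three the larger wheel in the largest compartment, the bracket with the upright web in the middle one and the metal spacer tube in the smallest. Leave the smaller wheel, the shorter handle, the plain plate without a web and the little cardboard box where they lie.

Things in the scene. Friction and masses are not known exactly. Their poses are not given: they have to be found in the camera images.
- tray: Blue tray fixed to the bench, any way round: 214 (x) x 146 (y) mm, 4 mm walls and dividers with tops at 15 mm, floor at 3 mm. Origin: centre of underside. Own axes, mm: long compartment 206 x 50 inside, along x, centre (0, +44). Beside it at y -27 a row of three, 84 long in y: largest 84 wide in x, centre x -61; middle 66 wide, x +18; smallest 48 wide, x +79.
- wheel_large: The larger of two suitcase wheels: black rubber, grey hub, lying flat, 50 mm diameter, 30 mm thick. Origin: centre of its underside, z up. 
- wheel_small: The smaller wheel, same look, 36 mm diameter, 22 mm thick, lying flat; stays. Origin: centre of its underside, z up. 
- handle_long: The longer of two black carry handles with a grey grip sleeve, standing on two feet like a low bridge: 125 mm long in x, 40 mm high. The bar on top is 16 mm wide in y and runs from 26 to 40 mm height (grey sleeve in the middle, 17 mm wide); feet 18 x 24 mm at both ends. Origin: centre of its underside, z up. 
- handle_short: The shorter handle, same look and section, 80 mm long in x, 40 mm high; stays. Origin: centre of its underside, z up. 
- bracket: Dark steel bracket: square base plate 46 x 46 x 5 mm with an upright web across its middle, 36 mm long in x, 8 mm thick in y, top at 42 mm. Origin: centre of its underside, z up. 
- plain_plate: Plain dark steel plate 46 x 46 x 5 mm, like the bracket's base but without a web; stays. Origin: centre of its underside, z up. 
- spacer: Bare aluminium spacer tube standing upright, 24 mm outside and 12 mm inside diameter, 40 mm high. Origin: centre of its underside, z up. 
- rivet_box: Little closed cardboard box, 50 (x) x 38 (y) x 26 mm; stays. Origin: centre of its underside, z up. 
Not all that is in view belongs to the job. Leave any red look-alike of the wheel_large alone. Leave any green look-alike of the bracket alone.

How it is judged:
At the end, for the whole second after the job is handed in: Larger wheel, bracket, spacer and longer handle each upright (0.12 rad), at rest on the tray floor (3 mm), wholly inside the largest, middle, smallest and long compartment (centres within 19/19, 15/24, 14.5/32, 43/16 mm in tray x/y); the four others within 20 mm of their starts (x of wheel_large in the frame of tray between -0.08 and -0.042 m and y of wheel_large in the frame of tray between -0.046 and -0.008 m and z of wheel_large in the frame of tray between 0.001 and 0.006 m and angle between each of wheel_large, bracket, spacer, handle_long's own z axis and vertical below 0.12 rad and linear speed of each of wheel_large, bracket, spacer, handle_long below 0.02 m/s and angular speed of each of wheel_large, bracket, spacer, handle_long below 0.2 rad/s and x of bracket in the frame of tray between 0.003 and 0.033 m and y of bracket in the frame of tray between -0.051 and -0.003 m and z of bracket in the frame of tray between 0.001 and 0.006 m and x of spacer in the frame of tray between 0.0645 and 0.0935 m and y of spacer in the frame of tray between -0.059 and 0.005 m and z of spacer in the frame of tray between 0.001 and 0.006 m and x of handle_long in the frame of tray between -0.043 and 0.043 m and y of handle_long in the frame of tray between 0.028 and 0.06 m and z of handle_long in the frame of tray between 0.001 and 0.006 m and angle between the x axis of handle_long and the x axis of tray, either way round below 0.3 rad and distance of each of wheel_small, handle_short, plain_plate, rivet_box from where it was at the start of the episode below 0.02 m); the robot touches nothing.
It fails at once if a look-alike or the cardboard box was taken or pushed away (more than 30 mm) (distance of any of wheel_small, handle_short, plain_plate, rivet_box from where it was at the start of the episode above 0.03 m).
It also fails if it takes over 99 s, if anything falls off the work surface, if the arm or the gripper's body presses on something with over 40 N, if the wrist force passes 120 N, or if a joint passes its speed limit or range.

## Working session

There is one attempt and no reset: what is moved stays moved. The work goes in short steps, Python scripts to look and compute and a shell command to move; the robot and the scene stay as the last step left them, time stands still between calls to the robot, and variables do not carry over. Pictures are saved under pics/ and viewed, and the job is handed in when it is done.

```bash
mkdir -p pics; ls
python3 - <<'E'
from bench import sensors,camera,camera_model
import cv2,numpy as np
s=sensors.read_state();print(s)
for n in("scene","top"):
    cv2.imwrite(f"pics/{n}0.png",camera(n)[:,:,::-1]);m=camera_model(n);print(n,m)
E
```

```text
pics
{'time': 0.0, 'joints': array([-1.40810900e+00,  8.79326712e-02,  1.37225935e+00, -3.77601148e-05,
        1.68359485e+00, -1.03124143e-01]), 'dq': array([-0.00050879, -0.00131791, -0.00039503,  0.00070996,  0.0018857 ,
       -0.00072285]), 'effort': array([-2.49581262e-04, -3.40177095e+01, -3.02427614e+01,  7.18464050e-02,
        3.28217167e-02, -1.59991678e-04]), 'eef_pos': array([ 0.14436028, -0.53014079,  0.20431381]), 'ee_rot': array([-3.13940623e+00, -1.88545747e-04,  2.65807056e-01]), 'wrist_force': array([ 0.27528733, -0.38154611,  0.12383823]), 'ft_torque': array([-0.03791899, -0.01230399, -0.00219151]), 'width': 0.09401369700910114}
scene {'fx': 496.5669205793177, 'fy': 496.5669205793177, 'cx': 318.48925541132655, 'cy': 226.30799039174366, 'extrinsics': array([[-0.70712019,  0.70690394, -0.01636642,  0.34257132],
       [ 0.52986927,  0.51442102, -0.67424741, -0.21974772],
       [-0.46820892, -0.48544602, -0.73832416,  1.43075985],
       [ 0.        ,  0.        ,  0.        ,  1.        ]])}
top {'fx': 456.18413650201245, 'fy': 456.18413650201245, 'cx': 315.36543726908866, 'cy': 239.175733965096, 'extrinsics': array([[-0.01548063, -0.99984507,  0.0083775 , -0.02840737],
       [-0.99692632,  0.01479081, -0.07693596,  0.44323905],
       [ 0.07680013, -0.00954277, -0.99700084,  1.05901163],
       [ 0.        ,  0.        ,  0.        ,  1.        ]])}
```

View pics/scene0.png

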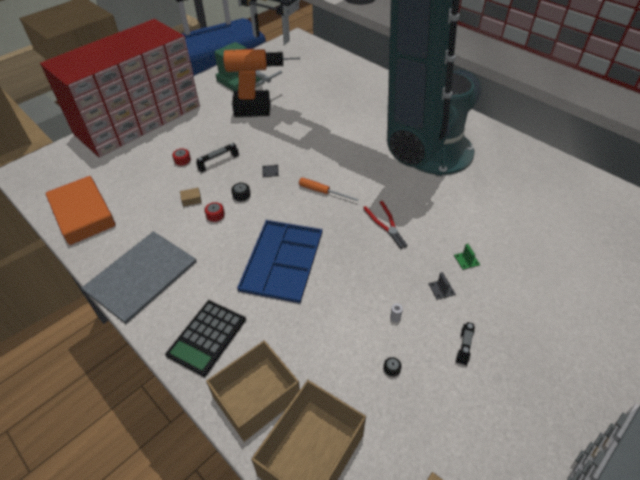

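View pics/top0.png

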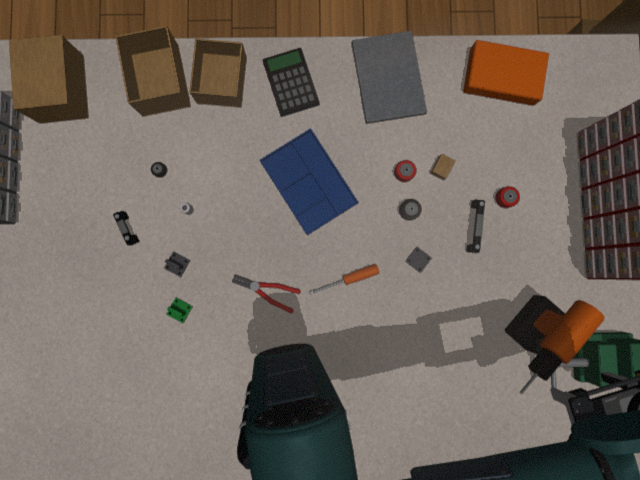

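The top view shows two black wheels at (159,169) and (410,209), with red look-alikes at (405,170) and (508,196). There are handles at (126,228) and (476,226), the bracket at (177,264) with a green look-alike at (179,310), and the spacer at (187,209). The plain plate is at (418,260), the box at (443,167) and the tray at (309,181). I'll enlarge these to confirm.

Run:
```python
import cv2,numpy as np
t=cv2.imread("pics/top0.png")
a=cv2.resize(t[140:300,100:240],None,fx=2.8,fy=2.8,interpolation=cv2.INTER_CUBIC)
b=cv2.resize(t[140:300,385:525],None,fx=2.8,fy=2.8,interpolation=cv2.INTER_CUBIC)
cv2.imwrite("pics/crop1.png",np.hstack([a,b]))
c=cv2.resize(t[120:245,250:370],None,fx=4.6,fy=4.6,interpolation=cv2.INTER_CUBIC)
cv2.imwrite("pics/crop2.png",c)
```

```text
(no output)
```

View pics/crop1.png

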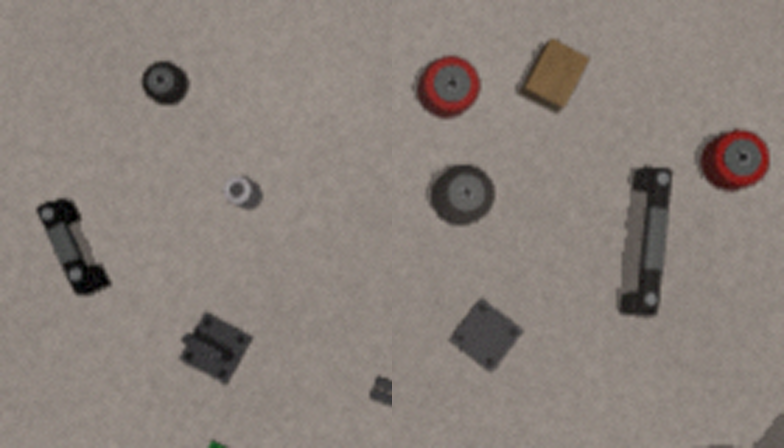

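View pics/crop2.png

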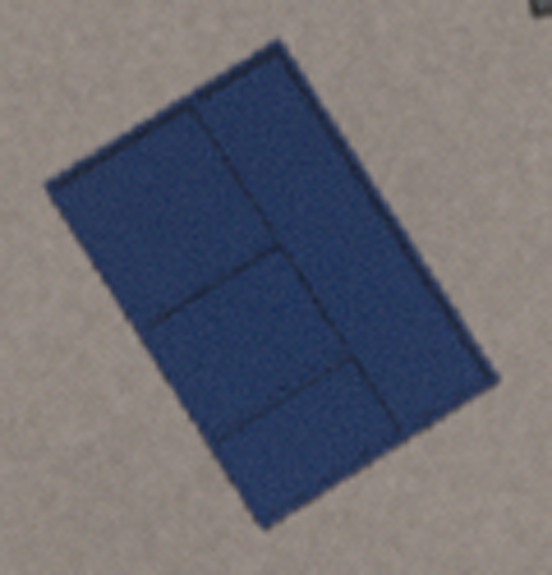

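The crops confirm the picks. The larger black wheel is at (411,209): about 23 px across against 16 px for the one at (159,169). The longer handle is at (477,226) and the webbed bracket at (177,264). The tray's long compartment lies on its upper-right side, its largest compartment is at the upper left and its smallest at the bottom. Next I'll measure these in both views.

```bash
cat > h.py <<'E'
import numpy as np,cv2
from bench import camera_model
def P(n):
    m=camera_model(n);K=np.array([[m['fx'],0,m['cx']],[0,m['fy'],m['cy']],[0,0,1.]]);return K,np.array(m['extrinsics'])
def ray(n,uv,z):
    K,E=P(n);R=E[:3,:3];c=-R.T@E[:3,3];d=R.T@np.linalg.inv(K)@np.array([uv[0],uv[1],1.]);return c+d*(z-c[2])/d[2]
def proj(n,p):
    K,E=P(n);q=K@(E[:3,:3]@np.asarray(p,float)+E[:3,3]);return q[:2]/q[2]
E
python3 - <<'E'
from h import *
t=cv2.imread("pics/top0.png");s=cv2.imread("pics/scene0.png")
for n in("top","scene"):
    K,E=P(n);print(n,-E[:3,:3].T@E[:3,3])
def crop(im,c,r=24,f=8):
    x,y=c;return cv2.resize(im[y-r:y+r,x-r:x+r],None,fx=f,fy=f,interpolation=cv2.INTER_CUBIC)
g=lambda im,cs:np.hstack([cv2.convertScaleAbs(crop(im,c,f=390/96),alpha=2) for c in cs])
cs=[(411,209),(476,226),(177,264),(187,209)]
# scene px guess
ss=[]
for c in cs: ss.append(tuple(int(v) for v in proj("scene",ray("top",c,.03))))
print(ss)
cv2.imwrite("pics/crop3.png",np.vstack([g(t,cs),g(s,ss)]))
# tray
hsv=cv2.cvtColor(t,cv2.COLOR_BGR2HSV);m=cv2.inRange(hsv,(100,90,40),(130,255,255))
c=max(cv2.findContours(m,0,2)[0],key=cv2.contourArea);
ap=cv2.approxPolyDP(c,5,True)[:,0];print(ap)
r=cv2.minAreaRect(c);b=cv2.boxPoints(r);print(b)
for z in(.0,.015):
    w=np.array([ray("top",p,z)[:2] for p in b]);print(z,w.round(4),np.linalg.norm(w-np.roll(w,1,0),axis=1),w.mean(0))
hs=cv2.cvtColor(s,cv2.COLOR_BGR2HSV);m=cv2.inRange(hs,(100,90,40),(130,255,255));m[:200]=0
c=max(cv2.findContours(m,0,2)[0],key=cv2.contourArea);ap=cv2.approxPolyDP(c,5,True)[:,0];print(ap)
for z in(.015,):
    w=np.array([ray("scene",p,z)[:2] for p in ap]);print(z,w.round(4),np.linalg.norm(w-np.roll(w,1,0),axis=1),w.mean(0))
E
```

```text
top [ 0.36010468 -0.02485293  1.09017449]
scene [1.02857118 0.56543452 0.9138069 ]
[(240, 186), (218, 153), (441, 278), (396, 307)]
[[310 129]
 [260 160]
 [306 233]
 [357 202]]
[[259.36472 159.85883]
 [310.22354 127.49411]
 [357.65884 202.03528]
 [306.80002 234.4    ]]
0.0 [[ 0.6392  0.0976]
 [ 0.7179 -0.027 ]
 [ 0.5325 -0.1388]
 [ 0.4559 -0.0149]] [0.21507687 0.14737681 0.2164949  0.14562386] [ 0.58634424 -0.02075667]
0.015 [[ 0.6353  0.0959]
 [ 0.7129 -0.0269]
 [ 0.5301 -0.1372]
 [ 0.4546 -0.0151]] [0.21211757 0.14534902 0.21351609 0.14362018] [ 0.58323135 -0.02081303]
[[266 221]
 [238 288]
 [299 301]
 [321 230]]
0.015 [[ 0.5367 -0.1316]
 [ 0.7129 -0.0226]
 [ 0.6421  0.0986]
 [ 0.4629 -0.0125]] [0.14010349 0.20719802 0.14037917 0.21087444] [ 0.5886899  -0.01703952]
```

View pics/crop3.png

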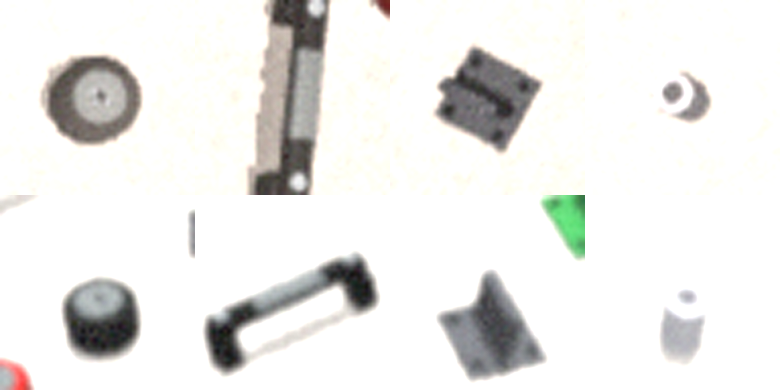

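Run:
```python
from h import *
pt=lambda c,q:(c[0]-24+q[0]/4.0625-.4,c[1]-24+q[1]/4.0625-.4)
print("wheel",ray("top",pt((411,209),(100,96)),.03),ray("scene",pt((240,186),(100,102)),.03))
print("spacer",ray("top",pt((187,209),(90,95)),.04),ray("scene",pt((396,307),(102,102)),.04))
print("bracket",ray("top",pt((177,264),(99,99)),.005),ray("scene",pt((441,278),(102,141)),.005))
B=[ray("top",pt((177,264),q),.005)[:2] for q in((85,47),(151,80),(113,150),(47,120))]
for i in range(4):
    d=B[(i+1)%4]-B[i];print(np.linalg.norm(d).round(4),np.degrees(np.arctan2(d[1],d[0])).round(1))
a=ray("top",(481.6,203.3),.04);b=ray("top",(476.9,246.5),.04);d=b-a
print("handle",a,b,(a+b)/2,np.linalg.norm(d),np.degrees(np.arctan2(d[1],d[0])))
a=ray("scene",pt((218,153),(213-195,320-195)),.04);b=ray("scene",pt((218,153),(357-195,262-195)),.04);d=b-a
print("handle sc",a,b,(a+b)/2,np.linalg.norm(d),np.degrees(np.arctan2(d[1],d[0])))
```

```text
wheel [ 0.51128153 -0.2611124   0.03      ] [ 0.5114837  -0.26125341  0.03      ]
spacer [0.51792177 0.26640285 0.04      ] [0.52288566 0.26804908 0.04      ]
bracket [0.38963507 0.29364481 0.005     ] [0.39359632 0.29517325 0.005     ]
0.0434 -117.2
0.0459 151.6
0.0425 64.9
0.0475 -27.2
handle [ 0.51909327 -0.42354798  0.04      ] [ 0.41846832 -0.40824734  0.04      ] [ 0.46878079 -0.41589766  0.04      ] 0.10178157668741161 171.35405273847007
handle sc [ 0.52869812 -0.42082742  0.04      ] [ 0.42230089 -0.39971252  0.04      ] [ 0.4754995  -0.41026997  0.04      ] 0.10847215445066888 168.77529113293537
```

Both views agree to within about 5 mm. I'll take the wheel first, rising to clear the drill beside the start pose.

```bash
python3 -m creep '{"offset":[[0,0,-40],[0,0,-40],[10,-10,-40],[50,-18,0],[55,-20,0],[60,-23,0],[60,-23,10],[60,-23,20],[60,-23,20],[50,-15,20]],"twist":[[0,0,0],[0,0,0],[0,0,0],[0,0,0],[0,0,0],[0,0,0],[0,0,0],[0,0,0],[0,0,0],[0,0,0]]}' -0.6 20
```

```text
time: 1.35
eef_pos: [0.4851, -0.2809, 0.2579]
ee_rot: [-3.142, 0.0, 0.267]
wrist_force: [0.7, -0.6, -0.8]
width: 0.0756
```

```bash
python3 -m creep '{"offset":[[10,-4,10],[10,-4,20],[0,0,30],[0,0,30],[0,0,30],[0,0,30],[0,0,30],[0,0,20],[0,0,0],[0,0,0]],"twist":[[0,0,0],[0,0,0],[0,0,0],[0,0,0],[0,0,0],[0,0,0],[0,0,0],[0,0,0],[0,0,0],[0,0,0]]}' -0.6 20
python3 - <<'E'
from bench import camera;import cv2
cv2.imwrite("pics/s1.png",cv2.resize(camera("scene")[100:260,130:330,::-1],None,fx=3.5,fy=3.5))
E
```

```text
time: 2.6
eef_pos: [0.5011, -0.2706, 0.0598]
ee_rot: [3.14, -0.001, 0.265]
wrist_force: [0.4, -0.2, 0.1]
width: 0.075
```

View pics/s1.png

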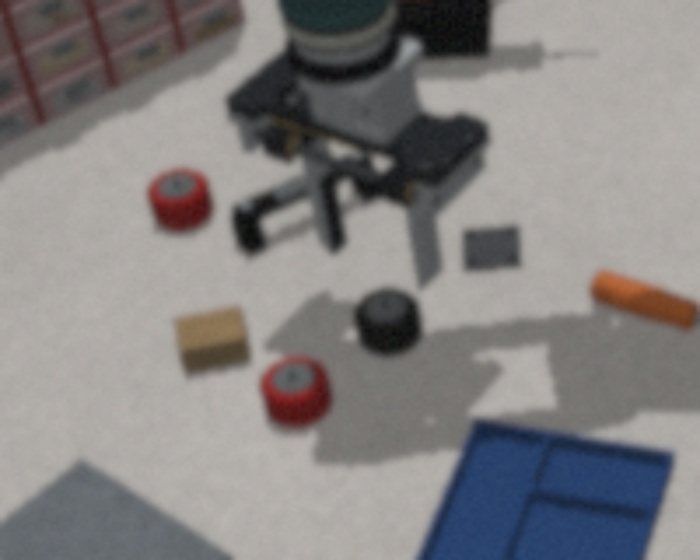

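The fingers hang behind the wheel as the pose reading says. I need 12 mm along tool x and −6.5 mm along tool y, then down.

```bash
python3 -m creep '{"offset":[[6,-3,0],[6,-3.5,0],[0,0,0],[0,0,10],[0,0,10],[0,0,10],[0,0,10],[0,0,6],[0,0,0],[0,0,0]],"twist":[[0,0,0],[0,0,0],[0,0,0],[0,0,0],[0,0,0],[0,0,0],[0,0,0],[0,0,0],[0,0,0],[0,0,0]]}'; python3 -m creep '{"offset":[[0,0,0],[0,0,0],[0,0,0],[0,0,0],[0,0,0],[0,0,0],[0,0,0],[0,0,0],[0,0,0],[0,0,0]],"twist":[[0,0,0],[0,0,0],[0,0,0],[0,0,0],[0,0,0],[0,0,0],[0,0,0],[0,0,0],[0,0,0],[0,0,0]]}' 1 25
```

```text
time: 3.9
eef_pos: [0.5111, -0.2605, 0.0131]
ee_rot: [3.141, -0.001, 0.266]
wrist_force: [0.4, -0.2, 0.1]
width: 0.0758
time: 5.15
eef_pos: [0.5109, -0.2604, 0.013]
ee_rot: [3.141, -0.0, 0.266]
wrist_force: [-0.3, 0.2, 3.5]
width: 0.0492
```

```bash
python3 -m creep '{"offset":[[0,0,-25],[0,0,-35],[0,0,-20],[25,-35,0],[30,-42,0],[30,-42,0],[30,-42,0],[30,-42,0],[25,-35,0],[14,-17,0]],"twist":[[0,0,0],[0,0,0],[0,0,0],[0,0,0],[0,0,0],[0,0,0],[0,0,0],[0,0,0],[0,0,0],[0,0,0]]}'; python3 -m creep '{"offset":[[0,0,0],[0,0,0],[0,0,0],[0,0,0],[0,0,10],[0,0,10],[0,0,10],[0,0,0],[0,0,0],[0,0,0]],"twist":[[0,0,0],[0,0,0],[0,0,0],[0,0,0],[0,0,0],[0,0,0],[0,0,0],[0,0,0],[0,0,0],[0,0,0]]}';python3 - <<'E'
from bench import camera;import cv2
cv2.imwrite("pics/s2.png",cv2.resize(camera("scene")[160:330,200:370,::-1],None,fx=3.5,fy=3.5))
cv2.imwrite("pics/t2.png",camera("top")[:,:,::-1])
E
```

```text
time: 6.4
eef_pos: [0.6212, 0.0361, 0.0916]
ee_rot: [-3.141, 0.002, 0.268]
wrist_force: [0.3, 0.3, -0.8]
width: 0.0491
time: 7.65
eef_pos: [0.6218, 0.0341, 0.0633]
ee_rot: [3.141, -0.001, 0.266]
wrist_force: [0.1, 1.1, -0.5]
width: 0.0491
```

View pics/s2.png

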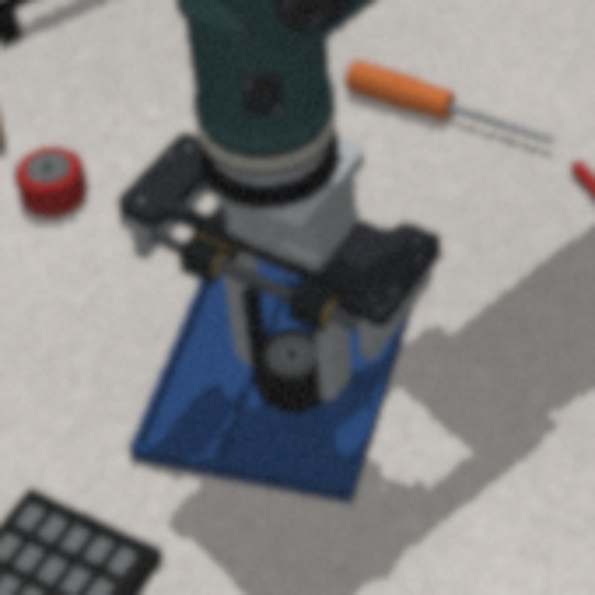

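The wheel is held at about (292,360) in the crop, above the largest compartment. Lowering.

```bash
python3 -m creep '{"offset":[[0,0,10],[0,0,10],[0,0,10],[0,0,10],[0,0,5],[0,0,2],[0,0,0.3],[0,0,0],[0,0,0],[0,0,0]],"twist":[[0,0,0],[0,0,0],[0,0,0],[0,0,0],[0,0,0],[0,0,0],[0,0,0],[0,0,0],[0,0,0],[0,0,0]]}'; python3 -m creep '{"offset":[[0,0,0],[0,0,0],[0,0,0],[0,0,0],[0,0,0],[0,0,-20],[0,0,-30],[0,0,-40],[0,0,-40],[0,0,-20]],"twist":[[0,0,0],[0,0,0],[0,0,0],[0,0,0],[0,0,0],[0,0,0],[0,0,0],[0,0,0],[0,0,0],[0,0,0]]}' -0.5
```

```text
time: 9.0
eef_pos: [0.6216, 0.0341, 0.016]
ee_rot: [3.141, -0.001, 0.266]
wrist_force: [-2.0, 0.3, 3.9]
width: 0.0494
time: 10.25
eef_pos: [0.6228, 0.034, 0.1708]
ee_rot: [3.139, -0.007, 0.266]
wrist_force: [0.2, 0.0, -0.4]
width: 0.0705
```

```bash
python3 -m creep '{"offset":[[-15,-30,0],[-20,-40,0],[-20,-41,0],[-20,-41,0],[-20,-41,0],[-20,-41,0],[-20,-41,0],[-20,-37,0],[0,0,0],[0,0,0]],"twist":[[0,0,0],[0,0,0],[0,0,0],[0,0,0],[0,0,0],[0,0,0],[0,0,0],[0,0,0],[0,0,-8],[0,0,-9.8]]}' -0.1; python3 -m creep '{"offset":[[0,0,0],[0,0,0],[0,0,0],[0,0,0],[0,0,30],[0,0,40],[0,0,20],[0,0,0],[0,0,0],[0,0,0]],"twist":[[0,0,-10],[0,0,-10],[0,0,-10],[0,0,0],[0,0,0],[0,0,0],[0,0,0],[0,0,0],[0,0,0],[0,0,0]]}';python3 - <<'E'
from bench import camera;import cv2
cv2.imwrite("pics/s3.png",cv2.resize(camera("scene")[180:350,360:530,::-1],None,fx=3.5,fy=3.5))
cv2.imwrite("pics/t3.png",cv2.resize(camera("top")[110:310,110:390,::-1],None,fx=2.8,fy=2.8))
E
```

```text
time: 11.5
eef_pos: [0.3896, 0.2952, 0.1674]
ee_rot: [3.141, -0.003, 0.584]
wrist_force: [-0.1, -0.9, -0.4]
width: 0.0516
time: 12.75
eef_pos: [0.3908, 0.295, 0.0772]
ee_rot: [3.14, -0.003, 1.099]
wrist_force: [0.1, -0.4, 0.6]
width: 0.0518
```

View pics/s3.png

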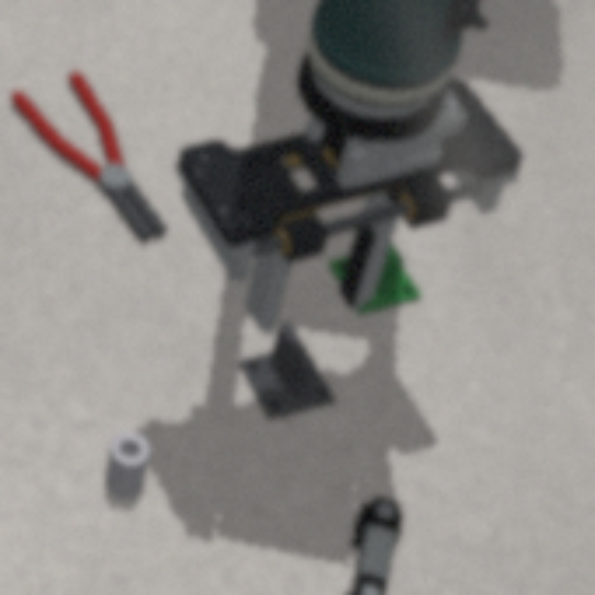

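View pics/t3.png

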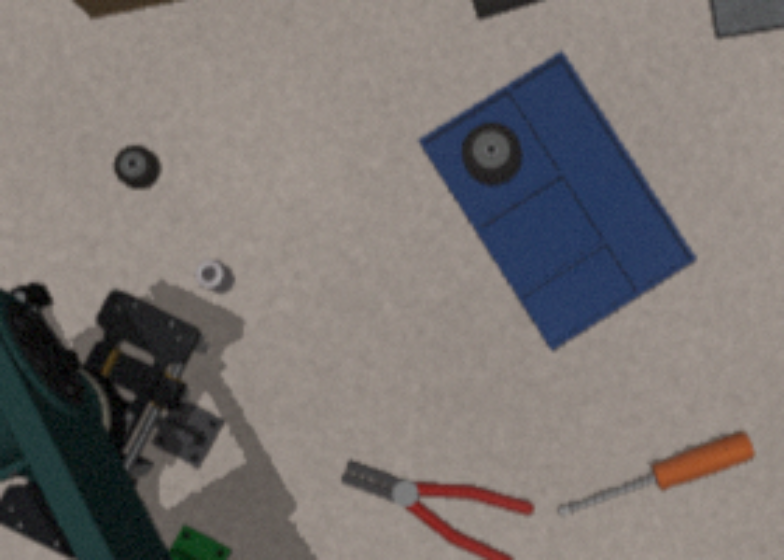

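The wheel sits well inside the largest compartment at (491,150) in the top crop. In the scene crop the web, (285,330) to (330,400), lies between the fingers once they are lowered. Descending.

```bash
python3 -m creep '{"offset":[[0,0,10],[0,0,10],[0,0,10],[0,0,10],[0,0,10],[0,0,8],[0,0,3],[0,0,0],[0,0,0],[0,0,0]],"twist":[[0,0,0],[0,0,0],[0,0,0],[0,0,0],[0,0,0],[0,0,0],[0,0,0],[0,0,0],[0,0,0],[0,0,0]]}'; python3 -m creep '{"offset":[[0,0,0],[0,0,0],[0,0,0],[0,0,0],[0,0,0],[0,0,0],[0,0,0],[0,0,0],[0,0,0],[0,0,0]],"twist":[[0,0,0],[0,0,0],[0,0,0],[0,0,0],[0,0,0],[0,0,0],[0,0,0],[0,0,0],[0,0,0],[0,0,0]]}' 1 25
```

```text
time: 14.1
eef_pos: [0.3901, 0.2946, 0.0148]
ee_rot: [3.141, -0.001, 1.1]
wrist_force: [0.6, -0.4, 1.0]
width: 0.0518
time: 15.35
eef_pos: [0.3898, 0.2944, 0.0144]
ee_rot: [-3.142, 0.0, 1.1]
wrist_force: [0.1, 0.3, -0.2]
width: 0.008
```

```bash
python3 -m creep '{"offset":[[0,0,-25],[0,0,-35],[0,0,-30],[-20,30,0],[-30,44,0],[-30,44,0],[-30,44,0],[-30,44,0],[-30,44,0],[-23.7,33.5,0]],"twist":[[0,0,0],[0,0,0],[0,0,0],[0,0,0],[0,0,0],[0,0,0],[0,0,0],[0,0,0],[0,0,0],[0,0,0]]}'; python3 -m creep '{"offset":[[0,0,0],[0,0,0],[0,0,0],[0,0,0],[0,0,0],[0,0,10],[0,0,20],[0,0,10],[0,0,0],[0,0,0]],"twist":[[0,0,8],[0,0,8],[0,0,8],[0,0,7.6],[0,0,0],[0,0,0],[0,0,0],[0,0,0],[0,0,0],[0,0,0]]}';python3 - <<'E'
from bench import camera;import cv2
cv2.imwrite("pics/s4.png",cv2.resize(camera("scene")[160:330,200:370,::-1],None,fx=3.5,fy=3.5))
E
```

```text
time: 16.6
eef_pos: [0.5553, -0.009, 0.104]
ee_rot: [-3.142, 0.0, 1.099]
wrist_force: [0.9, -0.1, -1.5]
width: 0.0077
time: 17.85
eef_pos: [0.555, -0.0068, 0.0649]
ee_rot: [3.141, -0.001, 0.549]
wrist_force: [0.6, 0.0, -0.4]
width: 0.0076
```

View pics/s4.png

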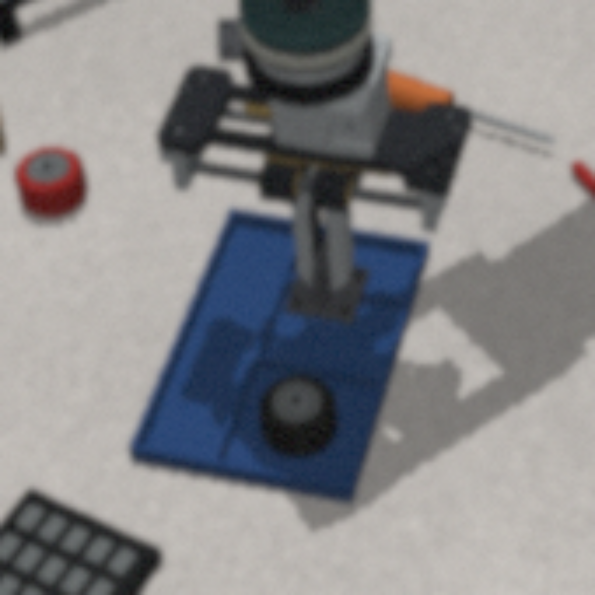

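The bracket is at (327,295) in the crop, over the middle compartment and square to the tray. Lowering by 47 mm.

```bash
python3 -m creep '{"offset":[[0,0,10],[0,0,10],[0,0,10],[0,0,10],[0,0,5],[0,0,2],[0,0,0.5],[0,0,0],[0,0,0],[0,0,0]],"twist":[[0,0,0],[0,0,0],[0,0,0],[0,0,0],[0,0,0],[0,0,0],[0,0,0],[0,0,0],[0,0,0],[0,0,0]]}'; python3 -m creep '{"offset":[[0,0,0],[0,0,0],[0,0,0],[0,0,0],[0,0,0],[0,0,-20],[0,0,-30],[0,0,-40],[0,0,-40],[0,0,-20]],"twist":[[0,0,0],[0,0,0],[0,0,0],[0,0,0],[0,0,0],[0,0,0],[0,0,0],[0,0,0],[0,0,0],[0,0,0]]}' 0.4
```

```text
time: 19.15
eef_pos: [0.5549, -0.0068, 0.0173]
ee_rot: [3.141, -0.001, 0.549]
wrist_force: [-1.0, 0.1, 2.7]
width: 0.0079
time: 20.4
eef_pos: [0.5557, -0.0069, 0.17]
ee_rot: [3.139, -0.004, 0.549]
wrist_force: [-0.6, -0.5, 0.0]
width: 0.0281
```

```bash
python3 -m creep '{"offset":[[10,-22,0],[16,-36,0],[18,-40,0],[18,-40,0],[18,-40,0],[18,-40,0],[15.1,-34,0],[0,0,30],[0,0,40],[0,0,25]],"twist":[[0,0,0],[0,0,0],[0,0,0],[0,0,0],[0,0,0],[0,0,0],[0,0,0],[0,0,0],[0,0,0],[0,0,0]]}' -0.3;python3 - <<'E'
from bench import camera;import cv2
cv2.imwrite("pics/s5.png",cv2.resize(camera("scene")[160:360,230:480,::-1],None,fx=3,fy=3))
cv2.imwrite("pics/t5.png",cv2.resize(camera("top")[110:310,110:390,::-1],None,fx=2.8,fy=2.8))
E
```

```text
time: 21.65
eef_pos: [0.5186, 0.267, 0.0695]
ee_rot: [-3.141, 0.003, 0.549]
wrist_force: [0.6, -0.2, -0.3]
width: 0.061
```

View pics/s5.png

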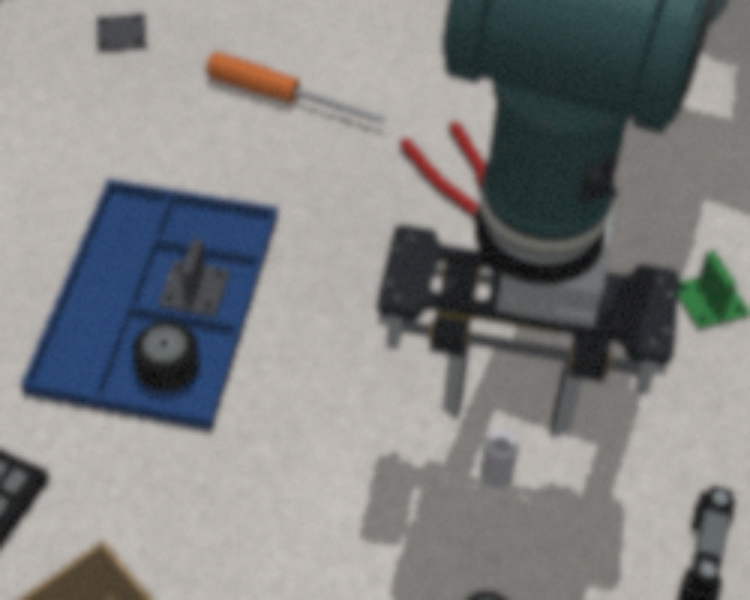

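View pics/t5.png

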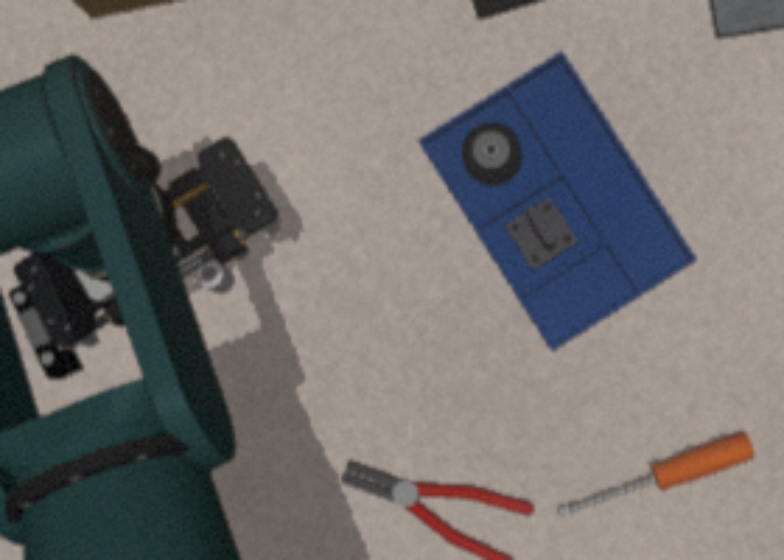

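The bracket sits inside the middle compartment and the wheel is unchanged. The spacer, at (498,460) in the scene crop, will lie between the lowered fingers. Descend and close.

```bash
python3 -m creep '{"offset":[[0,0,0],[0,0,10],[0,0,10],[0,0,10],[0,0,10],[0,0,8],[0,0,4],[0,0,0],[0,0,0],[0,0,0]],"twist":[[0,0,0],[0,0,0],[0,0,0],[0,0,0],[0,0,0],[0,0,0],[0,0,0],[0,0,0],[0,0,0],[0,0,0]]}'; python3 -m creep '{"offset":[[0,0,0],[0,0,0],[0,0,0],[0,0,0],[0,0,0],[0,0,0],[0,0,0],[0,0,0],[0,0,0],[0,0,0]],"twist":[[0,0,0],[0,0,0],[0,0,0],[0,0,0],[0,0,0],[0,0,0],[0,0,0],[0,0,0],[0,0,0],[0,0,0]]}' 1 25
```

```text
time: 23.0
eef_pos: [0.5201, 0.2673, 0.0204]
ee_rot: [3.141, -0.001, 0.549]
wrist_force: [-0.4, 0.0, -0.7]
width: 0.0613
time: 24.25
eef_pos: [0.5197, 0.2672, 0.0199]
ee_rot: [3.142, 0.0, 0.549]
wrist_force: [-0.2, -0.1, -0.1]
width: 0.023
```

```bash
python3 -m creep '{"offset":[[0,0,-25],[0,0,-40],[0,0,-35],[-18,26,0],[-27,38,0],[-28,40,0],[-28,40,0],[-28,40,0],[-27,39,0],[-18.4,29,0]],"twist":[[0,0,0],[0,0,0],[0,0,0],[0,0,0],[0,0,0],[0,0,0],[0,0,0],[0,0,0],[0,0,0],[0,0,0]]}'; python3 -m creep '{"offset":[[0,0,0],[0,0,0],[0,0,0],[0,0,10],[0,0,15],[0,0,15],[0,0,10],[0,0,0],[0,0,0],[0,0,0]],"twist":[[0,0,0],[0,0,0],[0,0,0],[0,0,0],[0,0,0],[0,0,0],[0,0,0],[0,0,0],[0,0,0],[0,0,0]]}';python3 - <<'E'
from bench import camera;import cv2
cv2.imwrite("pics/s6.png",cv2.resize(camera("scene")[160:330,200:370,::-1],None,fx=3.5,fy=3.5))
E
```

```text
time: 25.5
eef_pos: [0.5018, -0.0408, 0.1199]
ee_rot: [3.141, 0.0, 0.547]
wrist_force: [0.6, -0.9, -0.8]
width: 0.0228
time: 26.75
eef_pos: [0.5029, -0.0389, 0.0707]
ee_rot: [3.14, -0.001, 0.548]
wrist_force: [0.4, -0.7, -0.5]
width: 0.0231
```

View pics/s6.png

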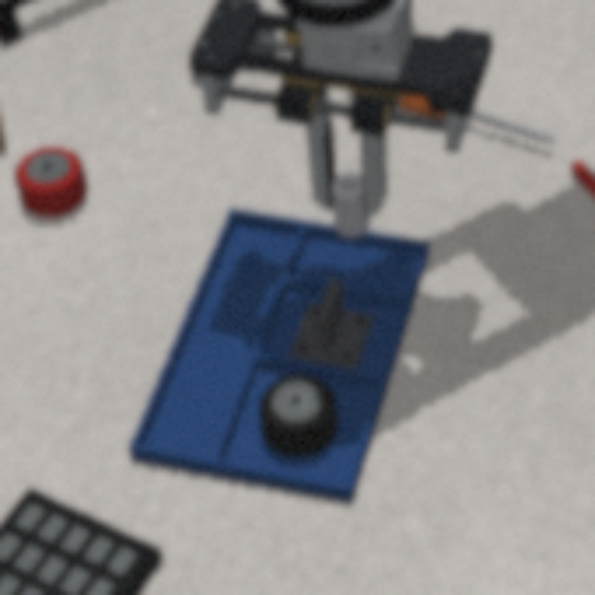

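The spacer at (350,205) in the crop will drop into the smallest compartment, centred near (357,270). Lowering by 47.5 mm.

```bash
python3 -m creep '{"offset":[[0,0,10],[0,0,10],[0,0,10],[0,0,10],[0,0,5],[0,0,2],[0,0,0.7],[0,0,0],[0,0,0],[0,0,0]],"twist":[[0,0,0],[0,0,0],[0,0,0],[0,0,0],[0,0,0],[0,0,0],[0,0,0],[0,0,0],[0,0,0],[0,0,0]]}'; python3 -m creep '{"offset":[[0,0,0],[0,0,0],[0,0,0],[0,0,0],[0,0,0],[0,0,-20],[0,0,-30],[0,0,-40],[0,0,-40],[0,0,-20]],"twist":[[0,0,0],[0,0,0],[0,0,0],[0,0,0],[0,0,0],[0,0,0],[0,0,0],[0,0,0],[0,0,0],[0,0,0]]}' 0.15
```

```text
time: 28.05
eef_pos: [0.5027, -0.0388, 0.0228]
ee_rot: [3.141, -0.001, 0.549]
wrist_force: [-1.9, 0.8, 4.8]
width: 0.0231
time: 29.3
eef_pos: [0.5034, -0.039, 0.1752]
ee_rot: [3.139, -0.003, 0.549]
wrist_force: [0.1, 0.4, -0.1]
width: 0.0399
```

```bash
python3 -m creep '{"offset":[[-14,19,0],[-24,33,0],[-28,38,0],[-32,43,0],[-32,43,0],[-32,43,0],[-32,43,0],[-28.8,40.1,0],[0,0,0],[0,0,0]],"twist":[[0,0,0],[0,0,0],[0,0,0],[0,0,0],[0,0,0],[0,0,0],[0,0,0],[0,0,0],[0,0,8],[0,0,9]]}' -0.1; python3 -m creep '{"offset":[[0,0,0],[0,0,0],[0,0,0],[0,0,0],[0,0,30],[0,0,40],[0,0,25],[0,0,0],[0,0,0],[0,0,0]],"twist":[[0,0,8],[0,0,8],[0,0,8],[0,0,0],[0,0,0],[0,0,0],[0,0,0],[0,0,0],[0,0,0],[0,0,0]]}';python3 - <<'E'
from bench import camera;import cv2
cv2.imwrite("pics/s7.png",cv2.resize(camera("scene")[80:280,150:350,::-1],None,fx=3,fy=3))
cv2.imwrite("pics/t7.png",cv2.resize(camera("top")[110:310,250:530,::-1],None,fx=2.8,fy=2.8))
E
```

```text
time: 30.55
eef_pos: [0.4693, -0.4136, 0.1716]
ee_rot: [-3.141, 0.0, 0.245]
wrist_force: [-0.3, 1.1, -0.3]
width: 0.0519
time: 31.8
eef_pos: [0.4706, -0.4137, 0.0794]
ee_rot: [3.139, -0.003, -0.167]
wrist_force: [-0.4, -0.2, -0.1]
width: 0.052
```

View pics/s7.png

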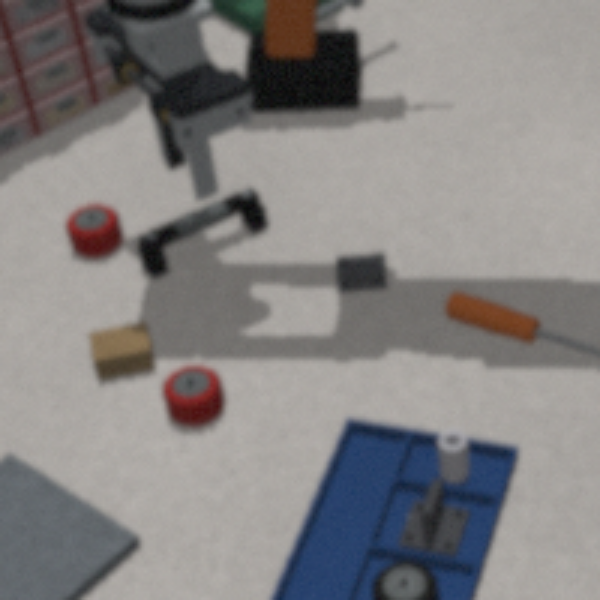

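View pics/t7.png

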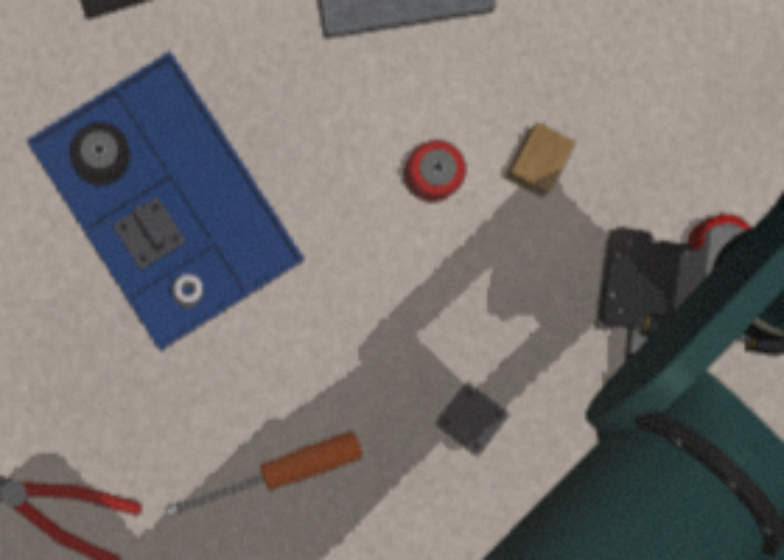

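The spacer stands in the smallest compartment at (188,290) in the top crop. The gripper is over the middle of the long handle. Descend 59 mm and close.

```bash
python3 -m creep '{"offset":[[0,0,10],[0,0,10],[0,0,10],[0,0,10],[0,0,10],[0,0,6],[0,0,3],[0,0,0],[0,0,0],[0,0,0]],"twist":[[0,0,0],[0,0,0],[0,0,0],[0,0,0],[0,0,0],[0,0,0],[0,0,0],[0,0,0],[0,0,0],[0,0,0]]}'; python3 -m creep '{"offset":[[0,0,0],[0,0,0],[0,0,0],[0,0,0],[0,0,0],[0,0,0],[0,0,0],[0,0,0],[0,0,0],[0,0,0]],"twist":[[0,0,0],[0,0,0],[0,0,0],[0,0,0],[0,0,0],[0,0,0],[0,0,0],[0,0,0],[0,0,0],[0,0,0]]}' 1 25
```

```text
time: 33.15
eef_pos: [0.47, -0.413, 0.0188]
ee_rot: [3.141, -0.001, -0.167]
wrist_force: [0.6, 0.8, -0.0]
width: 0.0515
time: 34.4
eef_pos: [0.4697, -0.4127, 0.0182]
ee_rot: [3.142, 0.0, -0.167]
wrist_force: [-0.9, -0.3, -0.5]
width: 0.016
```

```bash
python3 -m creep '{"offset":[[0,0,-25],[0,0,-40],[0,0,-35],[5,-25,0],[9,-44,0],[10,-50,0],[10,-50,0],[10,-50,0],[10,-50,0],[10,-50,0]],"twist":[[0,0,0],[0,0,0],[0,0,0],[0,0,0],[0,0,0],[0,0,0],[0,0,0],[0,0,0],[0,0,0],[0,0,0]]}'; python3 -m creep '{"offset":[[8,-35,0],[4.4,-18.4,0],[0,0,0],[0,0,0],[0,0,0],[0,0,0],[0,0,0],[0,0,0],[0,0,30],[0,0,20]],"twist":[[0,0,0],[0,0,0],[0,0,-8],[0,0,-8],[0,0,-8],[0,0,-8],[0,0,-9],[0,0,0],[0,0,0],[0,0,0]]}';python3 - <<'E'
from bench import camera,sensors;import cv2
cv2.imwrite("pics/s8.png",cv2.resize(camera("scene")[160:330,200:370,::-1],None,fx=3.5,fy=3.5))
s=sensors.read_state();print(s['eef_pos'],s['ee_rot'])
E
```

```text
time: 35.65
eef_pos: [0.5862, -0.1071, 0.1182]
ee_rot: [3.142, -0.0, -0.167]
wrist_force: [1.4, 0.3, -1.1]
width: 0.0156
time: 36.9
eef_pos: [0.6065, -0.0587, 0.0671]
ee_rot: [-3.141, 0.001, 0.545]
wrist_force: [-0.3, 0.4, -0.6]
width: 0.0157
[ 0.60458309 -0.05835186  0.06376561] [-3.13753176  0.00512661  0.54506756]
```

View pics/s8.png

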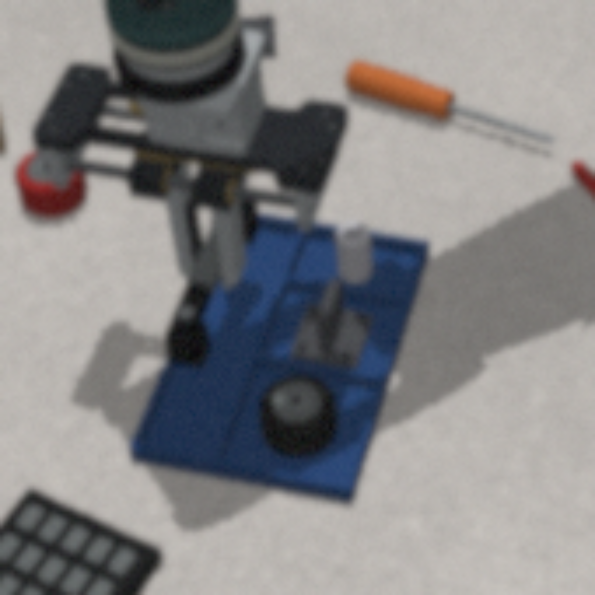

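Run:
```python
from h import *
from bench import sensors
s=sensors.read_state();p=s['eef_pos'];print(p,s['ee_rot'])
u=np.array([np.cos(.545),np.sin(.545)]);v=np.array([-u[1],u[0]])
f=lambda a,b,z:((proj("scene",[*(p[:2]+a*u+b*v),z])-[200,160])*3.5).round()
for b in(-.012,0,.012): print(f(.0625,b,.0456))
C=np.array([.584,-.0205]);a=np.radians(-148.6);tx=np.array([np.cos(a),np.sin(a)]);ty=np.array([-tx[1],tx[0]])
for x,y in((-.103,.019),(-.103,.069),(.103,.019),(.103,.069),(-.019,-.069)):print((x,y),((proj("scene",[*(C+x*tx+y*ty),.015])-[200,160])*3.5).round())
```

```text
[ 0.60458309 -0.05835186  0.06376561] [-3.13753176  0.00512661  0.54506756]
[173. 363.]
[191. 366.]
[209. 369.]
(-0.103, 0.019) [211. 455.]
(-0.103, 0.069) [136. 440.]
(0.103, 0.019) [302. 220.]
(0.103, 0.069) [235. 209.]
(-0.019, -0.069) [380. 376.]
```

The foot matches its predicted pixels to about 1 mm. The tray wall in this view sits a few mm nearer the divider than my estimate, so I'll shift 3 mm that way and then lower.

```bash
python3 -m creep '{"offset":[[0,-3,0],[0,0,0],[0,0,0],[0,0,10],[0,0,10],[0,0,10],[0,0,5],[0,0,0],[0,0,0],[0,0,0]],"twist":[[0,0,0],[0,0,0],[0,0,0],[0,0,0],[0,0,0],[0,0,0],[0,0,0],[0,0,0],[0,0,0],[0,0,0]]}';python3 - <<'E'
from bench import camera,sensors;import cv2
cv2.imwrite("pics/s9.png",cv2.resize(camera("scene")[160:330,200:370,::-1],None,fx=3.5,fy=3.5))
E
```

```text
time: 38.2
eef_pos: [0.6058, -0.0557, 0.0338]
ee_rot: [3.141, -0.001, 0.549]
wrist_force: [-0.4, -0.0, -1.0]
width: 0.0158
```

View pics/s9.png

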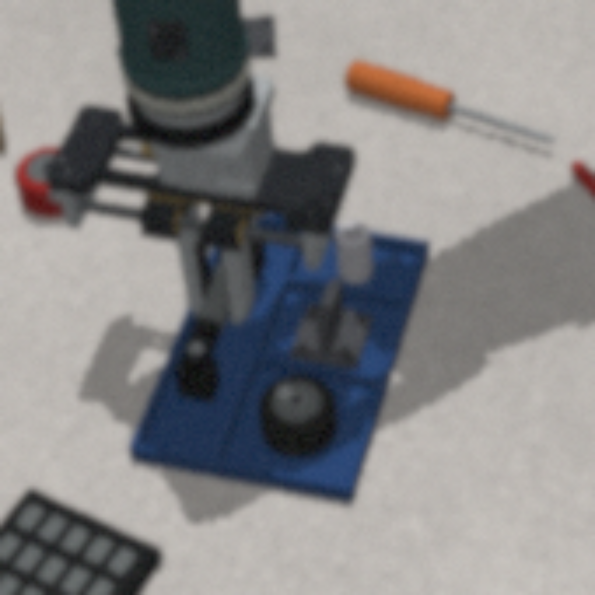

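The handle's near foot at (197,375) is heading midway between outer wall and divider. Lower the last 12.5 mm, release and rise.

```bash
python3 -m creep '{"offset":[[0,0,5],[0,0,4],[0,0,2],[0,0,1],[0,0,0.6],[0,0,0],[0,0,0],[0,0,0],[0,0,0],[0,0,0]],"twist":[[0,0,0],[0,0,0],[0,0,0],[0,0,0],[0,0,0],[0,0,0],[0,0,0],[0,0,0],[0,0,0],[0,0,0]]}'; python3 -m creep '{"offset":[[0,0,0],[0,0,0],[0,0,0],[0,0,0],[0,0,0],[0,0,-20],[0,0,-30],[0,0,-40],[0,0,-40],[0,0,-40]],"twist":[[0,0,0],[0,0,0],[0,0,0],[0,0,0],[0,0,0],[0,0,0],[0,0,0],[0,0,0],[0,0,0],[0,0,0]]}' 0.25;  python3 -m creep '{"offset":[[-20,0,0],[-30,0,0],[-40,0,0],[-40,0,0],[-40,0,0],[-40,0,0],[-40,0,0],[-20,0,0],[0,0,0],[0,0,0]],"twist":[[0,0,0],[0,0,0],[0,0,0],[0,0,0],[0,0,0],[0,0,0],[0,0,0],[0,0,0],[0,0,0],[0,0,0]]}'
python3 - <<'E'
from bench import camera,sensors;import cv2,numpy as np
t=camera("top")[:,:,::-1];s=camera("scene")[:,:,::-1]
cv2.imwrite("pics/tA.png",t);cv2.imwrite("pics/sA.png",s)
cv2.imwrite("pics/both.png",np.hstack([cv2.resize(t[115:245,245:375],(399,399),interpolation=2),cv2.resize(s[200:320,220:340],(399,399),interpolation=2)]))
t0=cv2.imread("pics/top0.png");d=cv2.absdiff(t,t0).max(2)
cv2.imwrite("pics/diff.png",d*2)
E
```

```text
time: 39.5
eef_pos: [0.6056, -0.0558, 0.021]
ee_rot: [3.141, -0.0, 0.548]
wrist_force: [-2.0, -0.7, 3.9]
width: 0.0159
time: 40.75
eef_pos: [0.6053, -0.0556, 0.192]
ee_rot: [3.141, -0.0, 0.549]
wrist_force: [0.6, -0.0, -0.7]
width: 0.0354
time: 42.0
eef_pos: [0.3756, -0.1962, 0.1908]
ee_rot: [3.141, -0.001, 0.549]
wrist_force: [-0.3, -0.5, -0.7]
width: 0.0354
```

View pics/both.png

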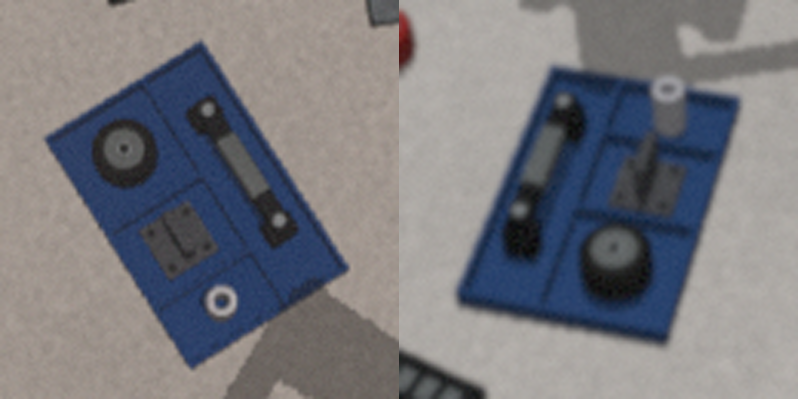

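View pics/tA.png

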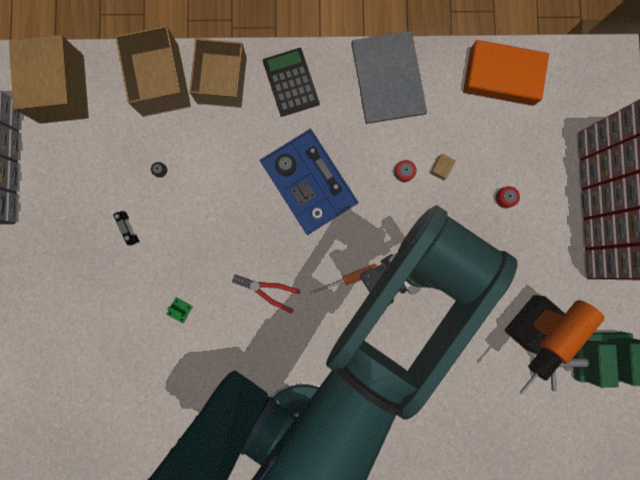

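View pics/diff.png

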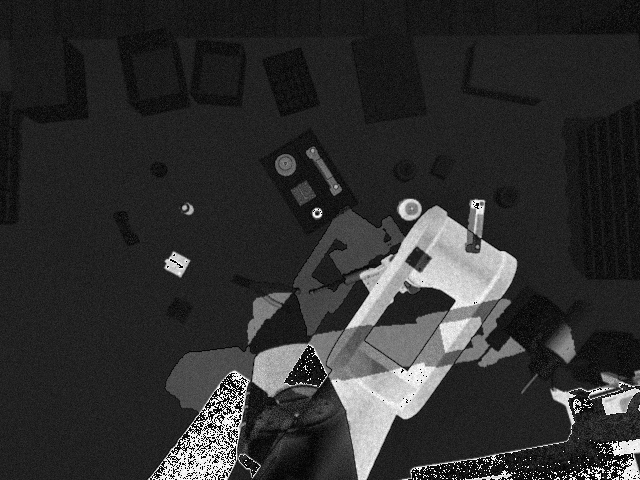

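All four parts stand in their compartments. The small wheel, short handle and box show no change against the first picture. The plate is hidden by the arm here, but I never came near it. One numeric check in the tray frame, plus the plate in the scene view.

Run:
```python
from h import *
C=np.array([.584,-.0205]);a=np.radians(-148.6);tx=np.array([np.cos(a),np.sin(a)]);ty=np.array([-tx[1],tx[0]])
T=lambda q:(245+q[0]/3.069-.3,115+q[1]/3.069-.3)
S=lambda q:(220+q[0]/3.325-.3,200+q[1]/3.325-.3)
def show(n,p): d=p[:2]-C;print(n,(1000*d@tx).round(1),(1000*d@ty).round(1))
show("wheel T",ray("top",T((124,149)),.033));show("wheel S",ray("scene",S((613-399,247)),.033))
show("spacer T",ray("top",T((221,301)),.043));show("spacer S",ray("scene",S((668-399,89)),.043))
show("bracket T",ray("top",T((179,240)),.008))
show("bracket S",ray("scene",S((648-399,187)),.008))
h=[ray("top",T(q),.043) for q in((208,110),(280,219))];show("handle T",(h[0]+h[1])/2);d=(h[1]-h[0])[:2];print("ang",np.degrees(np.arctan2(d@ty,d@tx)),np.linalg.norm(d))
h=[ray("scene",S(q),.043) for q in((565-399,101),(520-399,210))];show("handle S",(h[0]+h[1])/2)
s0=cv2.imread("pics/scene0.png");s1=cv2.imread("pics/sA.png")
cv2.imwrite("pics/cmp.png",np.hstack([cv2.resize(s[130:230,160:290],None,fx=3,fy=3) for s in(s0,s1)]))
```

```text
wheel T -60.4 -26.4
wheel S -61.9 -24.5
spacer T 79.6 -27.0
spacer S 75.0 -26.2
bracket T 17.8 -26.2
bracket S 12.0 -26.9
handle T 0.5 43.6
ang 0.74358804336726 0.10010525411251475
handle S -2.7 42.3
```

View pics/cmp.png

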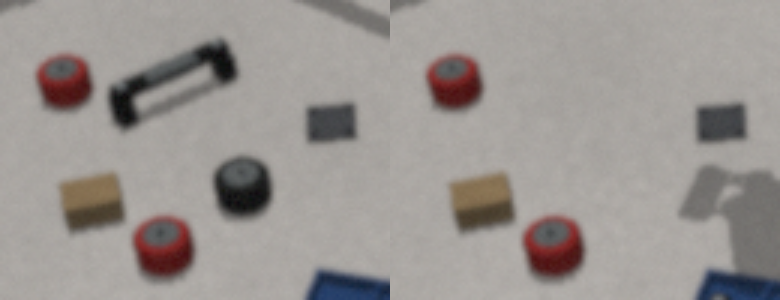

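The plate, box and red wheels are in the same pixels before (left) and after (right). All centres are well inside their tolerances, so I'm handing in.

```bash
python3 -c "
from bench import ticket
print(ticket.finish_job())"
```

```text
the job is handed in; nothing more can be done
None
```

The longer handle, larger wheel, webbed bracket and spacer tube are each standing in their own tray compartment, and I handed the job in at about 42 s.

**Final positions:** centres in tray x/y, mm. The two cameras disagree by up to 6 mm; the largest gap is the bracket in x. Every reading is inside its limits.

| Part | Top view | Scene view | Target |
|---|---|---|---|
| Larger wheel | −60.4 / −26.4 | −61.9 / −24.5 | −61 / −27 |
| Bracket | 17.8 / −26.2 | 12.0 / −26.9 | 18 / −27 |
| Spacer | 79.6 / −27.0 | 75.0 / −26.2 | 79 / −27 |
| Longer handle | 0.5 / 43.6 | −2.7 / 42.3 | 0 / 44 |

- **Handle alignment:** it is within 1° of the tray's long axis.
- **Upright and flat:** I judged this from the pictures and from the gripper heights at release, not by a separate measurement.
- **Parts left alone:** the smaller wheel, shorter handle, plate, box and the red and green look-alikes show no visible change from the first pictures. The arm hid the plate from the top camera, so I compared it in the scene view only.
- **Gripper:** it was open and clear of everything at hand-in, and the wrist force readings I saw stayed under about 5 N.

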